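Put the dry chopping boards away in the board stand by size

TASK

The four beech boards in the black draining rack are dry: put them away in the steel board stand, one in each slot in order of size, the largest between the tallest and longest hoops down to the smallest between the lowest and shortest, each standing on its long edge right down on the base and centred between the ends of its hoops. Set every board down rather than letting it drop, and leave the mug and the jar next to the racks standing where they are.

Things in the scene. Friction and masses are not known exactly. Their poses are not given: they have to be found in the camera images.
- board_a_mid (a point): Centre (half-way up) of the largest of four beech boards alike but for size, all 16 mm thick: 250 mm long, 131 mm high as it stands on its long edge. Own x along its length, y through its thickness, z up. Starts upright in one of the drainer's four slots, any board in any slot, square to it.
- board_b_mid (a point): Centre (half-way up) of the second largest of four beech boards alike but for size, all 16 mm thick: 220 mm long, 124 mm high as it stands on its long edge. Own x along its length, y through its thickness, z up. Starts upright in one of the drainer's four slots, any board in any slot, square to it.
- board_c_mid (a point): Centre (half-way up) of the third largest of four beech boards alike but for size, all 16 mm thick: 190 mm long, 117 mm high as it stands on its long edge. Own x along its length, y through its thickness, z up. Starts upright in one of the drainer's four slots, any board in any slot, square to it.
- board_d_mid (a point): Centre (half-way up) of the smallest of four beech boards alike but for size, all 16 mm thick: 160 mm long, 110 mm high as it stands on its long edge. Own x along its length, y through its thickness, z up. Starts upright in one of the drainer's four slots, any board in any slot, square to it.
- drainer: Black wire draining rack on a grey tray, fixed, 320 x 300 mm, rim 53 mm high. Origin: centre of its underside, on the counter. Four slots along its own x, at own y = -99, -33, 33, 99 mm, each between a flared pair of 6 mm wire hoops 65 mm high and 110 mm long, 20 mm apart inside at the floor, 28 mm at the top. Boards stand on its floor, 24 mm above the counter.
- stand: Steel board stand, fixed; dark base plate 170 x 270 mm, its top, where boards stand, 10 mm above the counter. Origin: centre of underside, on the counter. Four slots along own x, each between a flared pair of 6 mm wire hoops, 20 mm apart inside at the base, 28 to 36 at the top. Own y of slot: hoop top above counter, hoop length (mm): +99: 96, 160; +33: 82, 136; -33: 68, 112; -99: 54, 88.
- mug: White mug, 76 mm across, 88 mm high, standing beside the drainer; origin at the centre of its underside, z up. Not to be moved.
- jar: Small glass jar with steel lid, 52 mm across, 85 mm high, standing beside the stand; origin at the centre of its underside, z up. Not to be moved.
There are look-alikes about, which are no part of the job. What is shaped like the part that bears board_d_mid but purple is not meant.

How it is judged:
By the outcome, as a careful person would: the job done as asked, in the order asked, and still so for the second after the job is handed in, with the robot touching nothing.
It also fails if it takes over 118 s, if anything falls off the work surface, if the arm or the gripper's body presses on something with over 40 N, if the wrist force passes 120 N, or if a joint passes its speed limit or range.

ROBOT

A 7-joint arm with a two-finger parallel gripper is mounted at the origin on the work surface. World frame = base frame: x ahead of the robot, y to its left, z up, the work surface at z = 0. Lengths are in m, angles in rad, forces in N, time in s.
With the tool pointing down it reaches from about 0.4 to 0.85 m from the base axis. Payload 10.4 kg.
Tool frame: the origin (TCP) lies on the centre line of the jaws, within the pads' length; the fingertips stand r.finger_overhang ahead of it and the grasp point (between the pads) lies 5 mm behind it (r.finger_overhang is the distance from the TCP to the fingertips, in m); z points along the fingers, y is the line along which they close (so a half turn about z gives the same grasp; the last joint's range is limited). The gripper opens to 87 mm and grips with 3 to 60 N. Pads are 19 mm wide; open, the fingers measure 117 mm over their backs; the gripper's body (75 mm by 190 mm) begins 51 mm behind the grasp point.
Start: joints at [1.315, 0.332, -0.065, 1.46, 0.022, 1.35, -0.088], TCP at [0.144, -0.608, 0.237] pointing down, gripper open.
Joint ranges: [-2.6, 2.6], [-0.5, 2.12], [-1.47, 1.34], [0.16, 2.42], [-1.27, 4.41], [0.06, 2.06], [-2.6, 2.6]. Speed limits (rad/s): [2.22, 2.22, 2.79, 2.79, 3.14, 3.14, 3.14].

INTERFACE

Orientations are given as a unit quaternion [x, y, z, w].
In Python, from bench import read_state, viewer, r gives the robot as it stands.
- The arm moves only by the tool carry_out, never from a script. Its argument "moves" is a list of rows, each a list of 6 numbers: the shift along the tool's x, y, z in units of 40 mm (1.0 is 40 mm), then the turn, a rotation vector about the tool's x, y, z in units of 8 degrees (1.0 is 8 degrees). A call has 1 to 20 rows; each row shifts and turns the commanded pose from where the row before left it, along the tool's axes as they then stand; what a row does not reach is not made up. A row lasts 1/8 s, in which the tool goes at most 62.5 mm and 10.7 degrees, less where a joint would pass 70% of its speed; a pose out of reach is approached as far as the arm can. A call is refused whole if a number of a shift passes 1 or a number of a turn 1, either way. A call with a gripper value outside its range is refused whole. "fingers" is the finger opening in mm, from 0 to 87, set as the call begins (left out, the last holds). The fingers move at their own pace and stop on an object; "force" is the grip in N (left out, the last holds). Time passes only in rows, so rows that do not move let the fingers close. It gives the time, the measured TCP pose, the force, the opening and the grip force at its end, in the units of the state.
- read_state(): the state, without advancing time (a new reading comes with each control period).
- viewer.camera(name): name is "side" or "top"; returns a dict with "pixels" (480x640x3 uint8, red, green, blue), "range_z" (480x640 float32, m along the optical axis (not along the pixel's ray), 0 where there is no reading), "fx", "fy", "cx", "cy" (pixels), "k1" (the pictures are not rectified: a ray, as slopes to the right and down, at radius r is drawn at 1 + k1 r^2 times it, then the intrinsics apply), "xyz" and "orientation" of the camera in the world. Camera axes: x right, y down, z forward; pixel columns grow to the right and rows downward; lengths in m; the calibration is good to about 2 mm. A picture is of the moment at which its call begins.
- r.close_job(): hands the job in; it is judged then, once.
The state is a dict: "time": time; "joint_positions": joint angles; "joint_vel": joint speeds; "joint_torque": joint torques, N m; "ee_pos": TCP position; "eef_rot": TCP orientation; "ft_force": force on the tool from outside, world axes, zero at the start; "torque": the same for the moment, N m; "width": finger opening in m; "grip_force": force on a finger pad.
Only numpy, scipy, OpenCV 4.12 (cv2) and the standard library are available. Lean on these libraries where they do the work, as an engineer would, in place of code of your own. Each camera call takes 0.05 s, during which the arm holds its last target. There are 200 camera calls.

## Working session

There is one attempt and no reset: what is moved stays moved. The work goes in short steps, Python scripts to look and compute and a tool call to move; the robot and the scene stay as the last step left them, time stands still between calls to the robot, and variables do not carry over. Pictures are saved under pics/ and viewed, at most 14 in all, crops included, and the job is handed in when it is done.

Besides the shell and the picture viewer there is one more tool, called as name([rows], argument=value, ...), one row to a line, values as JSON. carry_out: Moves the arm, as the interface text tells. Its arguments: {"type":"object","properties":{"moves":{"type":"array","items":{"type":"array","items":{"type":"number"}}},"fingers":{"type":"number"},"force":{"type":"number"}},"required":["moves"]}

```bash
ls; mkdir -p pics
cat > h.py <<'E'
import numpy as np, cv2
from scipy.spatial.transform import Rotation as R
from bench import read_state, viewer, r
def grab(n):
    c=viewer.camera(n); np.savez('/tmp/%s.npz'%n,**c); return c
def cloud(c):
    v,u=np.mgrid[0:480,0:640].astype(float)
    xd=(u-c['cx'])/c['fx']; yd=(v-c['cy'])/c['fy']
    x,y=xd.copy(),yd.copy()
    for _ in range(8):
        s=1+c['k1']*(x*x+y*y); x,y=xd/s,yd/s
    z=c['range_z']; P=np.stack([x*z,y*z,z],-1)
    W=R.from_quat(c['orientation']).as_matrix()
    P=P@W.T+np.array(c['xyz']); P[z==0]=np.nan
    return P
E
python3 - <<'E'
from h import *
for n in('top','side'):
    c=grab(n); cv2.imwrite('pics/%s0.png'%n,c['pixels'][...,::-1]); print(n,c['xyz'],c['orientation'],c['fx'],c['k1'])
s=read_state(); print({k:np.round(v,3) for k,v in s.items()}, r.finger_overhang)
E
```

```text
pics
top [0.29942773 0.08148395 1.08023785] [ 0.71313923 -0.69598927  0.05895705 -0.05962746] 506.8800973290502 -0.13078027919332874
side [0.38109287 0.92133916 0.88876017] [-0.03524522  0.91579415 -0.3996176   0.0196115 ] 529.4340606435658 -0.1111275739146983
{'time': np.float64(0.1), 'joint_positions': array([ 1.315,  0.333, -0.065,  1.461,  0.022,  1.35 , -0.089]), 'joint_vel': array([ 0.001, -0.002,  0.   , -0.004,  0.   ,  0.002, -0.001]), 'joint_torque': array([ 1.0000e-03, -6.2455e+01,  2.5000e-02, -3.9072e+01, -6.2000e-02,
        3.7000e-02,  0.0000e+00]), 'ee_pos': array([ 0.144, -0.608,  0.236]), 'eef_rot': array([ 0.993,  0.116, -0.   , -0.001]), 'ft_force': array([ 1.000e-03, -1.012e+00, -7.500e-02]), 'torque': array([-0.026,  0.022, -0.019]), 'grip_force': np.float64(0.0), 'width': np.float64(0.087)} 0.014
```

View pics/top0.png

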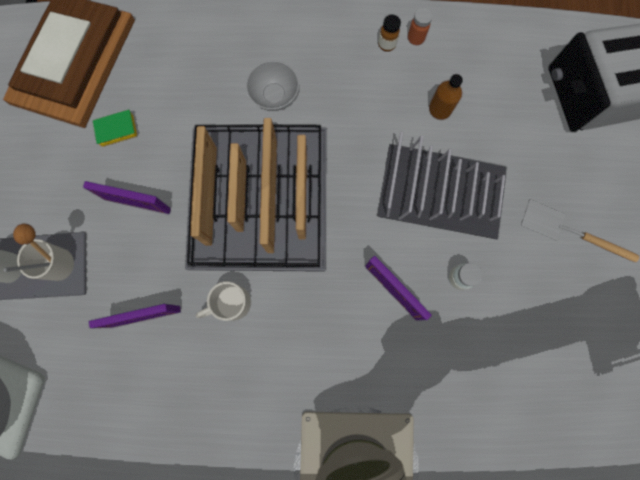

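View pics/side0.png

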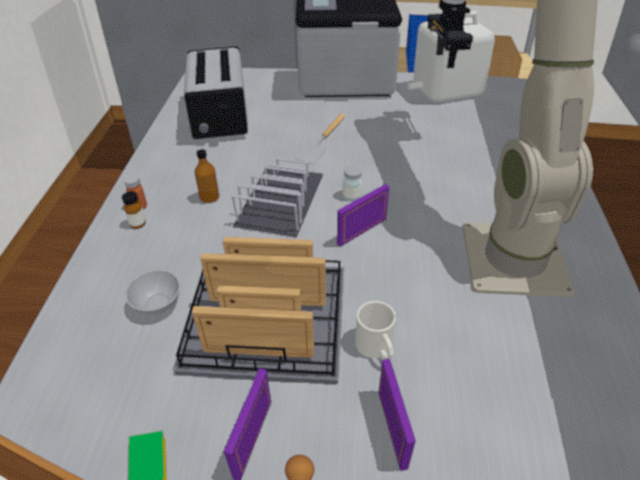

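The top view shows four beech boards in the drainer at columns 203, 236, 268 and 301. The three purple ones at (127,197), (135,316) and (397,288) are decoys. The stand is at (442,190), the jar at (465,274) and the mug at (227,301). Next I'll measure.

```bash
cat > m.py <<'E'
from h import *
def load(n): return dict(np.load('/tmp/%s.npz'%n))
def beech(c):
    h=cv2.cvtColor(c['pixels'],cv2.COLOR_RGB2HSV); return (h[...,0]>8)&(h[...,0]<24)&(h[...,1]>70)&(h[...,2]>90)
def rect(p):
    (c,s,a)=cv2.minAreaRect((p[:,:2]*1000).astype(np.float32))
    if s[0]<s[1]: s=s[::-1]; a-=90
    return np.round(c,1),np.round(s,1),round((a+90)%180-90,2)
E
python3 - <<'E'
from m import *
ct=load('top');cs=load('side')
Pt=cloud(ct);Ps=cloud(cs)
m=beech(ct)
print('counter z',[np.round(Pt[v,u],3) for u,v in((350,300),(520,120),(160,250))],[np.round(Ps[v,u],3) for u,v in((400,250),(100,250))])
n,l,st,ce=cv2.connectedComponentsWithStats(m.astype(np.uint8))
for i in range(1,n):
    if st[i,4]>150 and 180<ce[i][0]<330 and 100<ce[i][1]<270:
        p=Pt[l==i]; p=p[~np.isnan(p[:,2])]; zt=np.percentile(p[:,2],95)
        q=p[p[:,2]>zt-.012]; print('top',np.round(ce[i]),st[i,4],'zt',round(zt,4),rect(q))
m=beech(cs)
p=Ps[m]; k=(p[:,2]>.06)&(p[:,0]>.2)&(p[:,0]<.65)&(p[:,1]>0)&(p[:,1]<.4); p=p[k]
np.set_printoptions(suppress=True)
H,e=np.histogram(p[:,1],bins=np.arange(0,.4,.006)); print([(round(a,3),b) for a,b in zip(e,H) if b>30])
# stand
for nm,P in(('t',Pt),('s',Ps)):
    k=(P[...,0]>.25)&(P[...,0]<.6)&(P[...,1]<-.02)&(P[...,1]>-.36)
    q=P[k&(P[...,2]>.006)&(P[...,2]<.016)]; print(nm,'plate',len(q),rect(q) if len(q)>10 else '')
    k2=(P[...,0]>.05)&(P[...,0]<.7)&(P[...,1]<.4)&(P[...,1]>.03)
    q=P[k2&(P[...,2]>.045)&(P[...,2]<.056)]; print('rim',len(q))
for u,v in ((227,301),(465,274),(442,190)): print(np.round(Pt[v,u],3))
# enlarged crops
a=cv2.resize(ct['pixels'][110:320,360:520],None,fx=3.7,fy=2.8*1.0) if 0 else cv2.resize(ct['pixels'][120:300,360:520],None,fx=3.3,fy=3.3,interpolation=cv2.INTER_CUBIC)
cv2.imwrite('pics/stand.png',a[...,::-1])
E
```

```text
counter z [array([ 0.348,  0.018, -0.   ]), array([ 0.768, -0.372,  0.001]), array([ 0.445,  0.434, -0.004])] [array([ 0.277, -0.009,  0.002]), array([1.014e+00, 4.400e-02, 1.000e-03])]
top [266. 186.] 1271 zt 0.1567 (array([564.7, 190.2]), array([248.1,  16.8]), 1.12)
top [198. 186.] 1123 zt 0.1495 (array([562. , 321.9]), array([217.5,  18.3]), 1.16)
top [301. 186.] 972 zt 0.1425 (array([566. , 125.3]), array([189.4,  16.2]), 0.35)
top [234. 188.] 909 zt 0.1357 (array([564.2, 256.5]), array([159.4,  17. ]), 1.25)
[(np.float64(0.12), np.int64(103)), (np.float64(0.126), np.int64(400)), (np.float64(0.132), np.int64(862)), (np.float64(0.18), np.int64(49)), (np.float64(0.186), np.int64(199)), (np.float64(0.192), np.int64(955)), (np.float64(0.198), np.int64(2204)), (np.float64(0.246), np.int64(32)), (np.float64(0.252), np.int64(181)), (np.float64(0.258), np.int64(374)), (np.float64(0.264), np.int64(1230)), (np.float64(0.312), np.int64(42)), (np.float64(0.318), np.int64(264)), (np.float64(0.324), np.int64(629)), (np.float64(0.33), np.int64(2777))]
t plate 4165 (array([ 439.4, -186.8]), array([350. , 321.1]), -7.34)
rim 1524
s plate 1812 (array([ 427.9, -163.9]), array([363.1, 281.9]), -4.57)
rim 1440
[0.338 0.278 0.006]
[ 0.399 -0.206  0.086]
[ 0.571 -0.162  0.085]
```

View pics/stand.png

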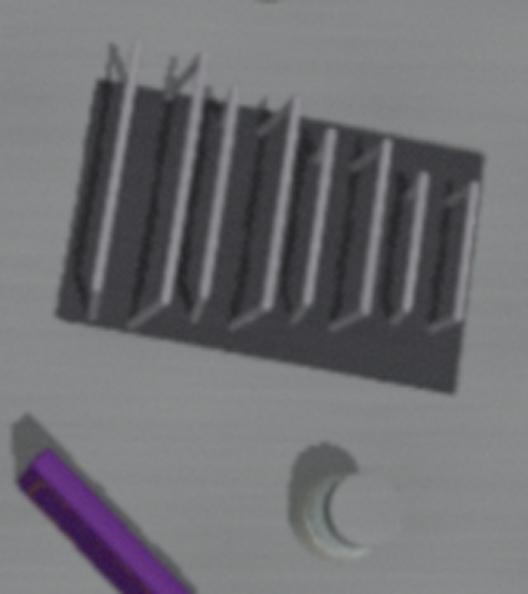

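The crop shows the stand plate with corners at about crop (97,80), (483,153), (454,393) and (57,318). The tall, long hoops are on the left (+y) side. The boards' lengths identify them:

| Board | World y | Measured length |
|---|---|---|
| B | .322 | 218 |
| D | .256 | 159 |
| A | .190 | 248 |
| C | .125 | 189 |

I'll fit the stand's pose from both views.

```bash
cat >> m.py <<'E'
def rays(c,uv):
    K=np.array([[c['fx'],0,c['cx']],[0,c['fy'],c['cy']],[0,0,1]],float)
    x=cv2.undistortPoints(np.array(uv,float).reshape(-1,1,2),K,np.array([c['k1'],0,0,0,0],float)).reshape(-1,2)
    return np.c_[x,np.ones(len(x))]@R.from_quat(c['orientation']).as_matrix().T
def onz(c,uv,z):
    d=rays(c,uv); o=np.array(c['xyz']); return o+d*((z-o[2])/d[:,2])[:,None]
E
python3 - <<'E'
from m import *
ct=load('top');cs=load('side')
uv=np.array([(97,80),(483,153),(454,393),(57,318)])/3.3+[360,120]-.35
p=onz(ct,uv,.010); print(np.round(p,4)); print(np.linalg.norm(p-np.roll(p,-1,0),axis=1), p.mean(0))
e=(p[0]-p[1])+(p[3]-p[2]); print('yaw from long',np.degrees(np.arctan2(-e[0],e[1])))
e=(p[0]-p[3])+(p[1]-p[2]); print('yaw from short',np.degrees(np.arctan2(e[1],e[0])))
# plate mask by darkness on closed region
g=cv2.cvtColor(ct['pixels'],cv2.COLOR_RGB2GRAY); print('grey',g[235,480],g[225,400],g[200,350])
def pl(c,box):
    g=cv2.cvtColor(c['pixels'],cv2.COLOR_RGB2GRAY); P=cloud(c)
    x0,x1,y0,y1=box; m=np.zeros_like(g); m[y0:y1,x0:x1]=(g[y0:y1,x0:x1]<80)&(np.abs(P[y0:y1,x0:x1,2]-.01)<.03)
    m=cv2.morphologyEx(m,cv2.MORPH_CLOSE,np.ones((9,9)))
    m=cv2.morphologyEx(m,cv2.MORPH_OPEN,np.ones((9,9)))
    v,u=np.nonzero(m); return onz(c,np.c_[u,v],.01),rect(onz(c,np.c_[u,v],.01))
print('top plate',pl(ct,(365,520,125,250))[1])
# hoop tops
for nm,c in(('top',ct),('side',cs)):
    P=cloud(c).reshape(-1,3); th=np.radians(-9.3)
    ctr=p.mean(0); d=P-ctr; a=np.cos(th);b=np.sin(th)
    lx=d[:,0]*a+d[:,1]*b; ly=-d[:,0]*b+d[:,1]*a
    for y,h in((.099,.096),(.033,.082),(-.033,.068),(-.099,.054)):
        k=(abs(ly-y)<.03)&(abs(lx)<.11)&(abs(P[:,2]-h)<.012)
        if k.sum()>10:
            q=ly[k]-y; xx=lx[k]
            for sgn in(-1,1):
                w=(q*sgn>0.005)
                if w.sum()>8: 
                    f=np.polyfit(xx[w],q[w],1); print(nm,y,sgn,w.sum(),'ymid %.1f slope %.2f'%(1000*np.median(q[w]),np.degrees(np.arctan(f[0]))),'x %.1f %.1f'%tuple(1000*np.percentile(xx[w],[2,98])))
E
```

```text
[[ 0.6937 -0.064   0.01  ]
 [ 0.6514 -0.3285  0.01  ]
 [ 0.4854 -0.3012  0.01  ]
 [ 0.5288 -0.0373  0.01  ]]
[0.26790323 0.16822722 0.26747007 0.16706652] [ 0.58985715 -0.18275553  0.01      ]
yaw from long -9.215642161643572
yaw from short -9.279561061139706
grey 70 134 133
top plate (array([ 590.5, -182.1]), array([266.3, 168.1]), 80.79)
top 0.099 -1 232 ymid -21.8 slope -0.17 x -79.4 80.0
top 0.099 1 232 ymid 20.8 slope -0.59 x -79.9 79.6
top 0.033 -1 200 ymid -19.7 slope -0.66 x -68.1 68.0
top 0.033 1 192 ymid 19.4 slope 0.30 x -68.6 67.6
top -0.033 -1 159 ymid -18.3 slope 0.03 x -56.0 57.4
top -0.033 1 163 ymid 18.1 slope -0.90 x -56.3 56.4
top -0.099 -1 135 ymid -16.5 slope -0.78 x -45.2 45.8
top -0.099 1 127 ymid 16.8 slope -0.85 x -45.0 43.4
side 0.099 -1 167 ymid -18.1 slope 0.17 x -78.9 82.9
side 0.099 1 171 ymid 23.9 slope 0.74 x -78.9 82.7
side 0.033 -1 134 ymid -16.8 slope -0.16 x -67.1 71.5
side 0.033 1 99 ymid 22.3 slope 0.63 x -66.1 69.5
side -0.033 -1 107 ymid -15.2 slope -0.32 x -56.2 60.6
side -0.033 1 92 ymid 22.0 slope -0.37 x -55.2 56.1
side -0.099 -1 82 ymid -14.3 slope -0.50 x -44.7 48.4
side -0.099 1 75 ymid 20.2 slope 0.61 x -41.5 46.2
```

Stand fit: centre (0.590, -0.182), yaw -9.3°. The hoop lengths and offsets agree with the description. Now I'll move towards board A.

carry_out([
  [0,0,0,0,0,0.77],
  [0,0,0,0,0,0.77],
  [0.95,-0.45,0,0,0,0],
  [0.95,-0.45,0,0,0,0],
  [0.95,-0.45,0,0,0,0],
  [0.95,-0.45,0,0,0,0],
  [0.95,-0.45,0,0,0,0],
  [0.95,-0.45,0,0,0,0],
  [0.95,-0.45,0,0,0,0],
  [0.95,-0.45,0,0,0,0],
  [0.95,-0.45,0,0,0,0],
  [0.95,-0.45,0,0,0,0],
  [0.95,-0.45,0,0,0,0],
], fingers=45, force=40)

```text
time: 1.72
ee_pos: [0.5595, -0.402, 0.2361]
eef_rot: [1.0, 0.009, -0.0, -0.0]
ft_force: [0.7, -1.2, -0.1]
width: 0.045
grip_force: 0.0
```

```bash
cat > d.py <<'E'
import sys
from h import *
T=dict(A=(.5647,.1902),B=(.562,.3219),C=(.566,.1253),D=(.5642,.2565))
S=dict(A=(.099,.131),B=(.033,.124),C=(-.033,.117),D=(-.099,.110))
C0=np.array([.5905,-.1820]); 
def tgt(k):
    b,w=k[0],k[1]; h=S[b][1]
    if w=='p': return *T[b],h+.004,1.0   # pick
    th=np.radians(-9.3); return C0[0]-np.sin(th)*S[b][0],C0[1]+np.cos(th)*S[b][0],h-.010,-9.3
def go(k):
    s=read_state(); Rm=R.from_quat(s['eef_rot']).as_matrix(); yaw=np.degrees(np.arctan2(Rm[1,0],Rm[0,0]))
    x,y,z,yt=tgt(k); c,n=np.cos(np.radians(yt)),np.sin(np.radians(yt)); d=np.array([x,y,z])-s['ee_pos']
    print('t %.2f'%s['time'],'pos',np.round(s['ee_pos'],4),'yaw %.2f tilt %.2f'%(yaw,np.degrees(np.arccos(-Rm[2,2]))),'F',np.round(s['ft_force'],1),'w %.4f g %.1f'%(s['width'],s['grip_force']))
    print(k,'target',np.round([x,y,z],4),'turn z units %.2f'%(-(yt-yaw)/8),'then shift units (tool at target yaw)',np.round(np.array([c*d[0]+n*d[1],n*d[0]-c*d[1],-d[2]])/.04,2))
for k in sys.argv[1:]: go(k)
E
python3 d.py Ap Bp Cp Dp As Bs Cs Ds
```

```text
t 1.73 pos [ 0.5595 -0.402   0.2361] yaw 1.01 tilt 0.04 F [ 0.7 -1.2 -0.1] w 0.0450 g 0.0
Ap target [0.5647 0.1902 0.135 ] turn z units 0.00 then shift units (tool at target yaw) [  0.39 -14.8    2.53]
t 1.73 pos [ 0.5595 -0.402   0.2361] yaw 1.01 tilt 0.04 F [ 0.7 -1.2 -0.1] w 0.0450 g 0.0
Bp target [0.562  0.3219 0.128 ] turn z units 0.00 then shift units (tool at target yaw) [  0.38 -18.09   2.7 ]
t 1.73 pos [ 0.5595 -0.402   0.2361] yaw 1.01 tilt 0.04 F [ 0.7 -1.2 -0.1] w 0.0450 g 0.0
Cp target [0.566  0.1253 0.121 ] turn z units 0.00 then shift units (tool at target yaw) [  0.39 -13.18   2.88]
t 1.73 pos [ 0.5595 -0.402   0.2361] yaw 1.01 tilt 0.04 F [ 0.7 -1.2 -0.1] w 0.0450 g 0.0
Dp target [0.5642 0.2565 0.114 ] turn z units 0.00 then shift units (tool at target yaw) [  0.4  -16.46   3.05]
t 1.73 pos [ 0.5595 -0.402   0.2361] yaw 1.01 tilt 0.04 F [ 0.7 -1.2 -0.1] w 0.0450 g 0.0
As target [ 0.6065 -0.0843  0.121 ] turn z units 1.29 then shift units (tool at target yaw) [-0.13 -8.03  2.88]
t 1.73 pos [ 0.5595 -0.402   0.2361] yaw 1.01 tilt 0.04 F [ 0.7 -1.2 -0.1] w 0.0450 g 0.0
Bs target [ 0.5958 -0.1494  0.114 ] turn z units 1.29 then shift units (tool at target yaw) [-0.13 -6.38  3.05]
t 1.73 pos [ 0.5595 -0.402   0.2361] yaw 1.01 tilt 0.04 F [ 0.7 -1.2 -0.1] w 0.0450 g 0.0
Cs target [ 0.5852 -0.2146  0.107 ] turn z units 1.29 then shift units (tool at target yaw) [-0.13 -4.73  3.23]
t 1.73 pos [ 0.5595 -0.402   0.2361] yaw 1.01 tilt 0.04 F [ 0.7 -1.2 -0.1] w 0.0450 g 0.0
Ds target [ 0.5745 -0.2797  0.1   ] turn z units 1.29 then shift units (tool at target yaw) [-0.13 -3.08  3.4 ]
```

carry_out([
  [0.025,-0.925,0,0,0,0],
  [0.025,-0.925,0,0,0,0],
  [0.025,-0.925,0,0,0,0],
  [0.025,-0.925,0,0,0,0],
  [0.025,-0.925,0,0,0,0],
  [0.025,-0.925,0,0,0,0],
  [0.025,-0.925,0,0,0,0],
  [0.025,-0.925,0,0,0,0],
  [0.025,-0.925,0,0,0,0],
  [0.025,-0.925,0,0,0,0],
  [0.025,-0.925,0,0,0,0],
  [0.025,-0.925,0,0,0,0],
  [0.025,-0.925,0,0,0,0],
  [0.025,-0.925,0,0,0,0],
  [0.025,-0.925,0,0,0,0],
  [0.025,-0.925,0,0,0,0],
  [0,0,0,0,0,0],
])

```text
time: 3.85
ee_pos: [0.563, 0.193, 0.2361]
eef_rot: [1.0, 0.011, -0.001, -0.001]
ft_force: [-0.4, -0.7, -1.0]
width: 0.045
grip_force: 0.0
```

```bash
python3 d.py Ap
python3 - <<'E'
from m import *
c=grab('side'); x=cv2.resize(c['pixels'][190:390,150:390],None,fx=3,fy=3,interpolation=cv2.INTER_CUBIC); cv2.imwrite('pics/side1.png',x[...,::-1])
E
```

```text
t 3.85 pos [0.563  0.193  0.2361] yaw 1.32 tilt 0.10 F [-0.4 -0.7 -1. ] w 0.0450 g 0.0
Ap target [0.5647 0.1902 0.135 ] turn z units 0.04 then shift units (tool at target yaw) [0.04 0.07 2.53]
```

View pics/side1.png

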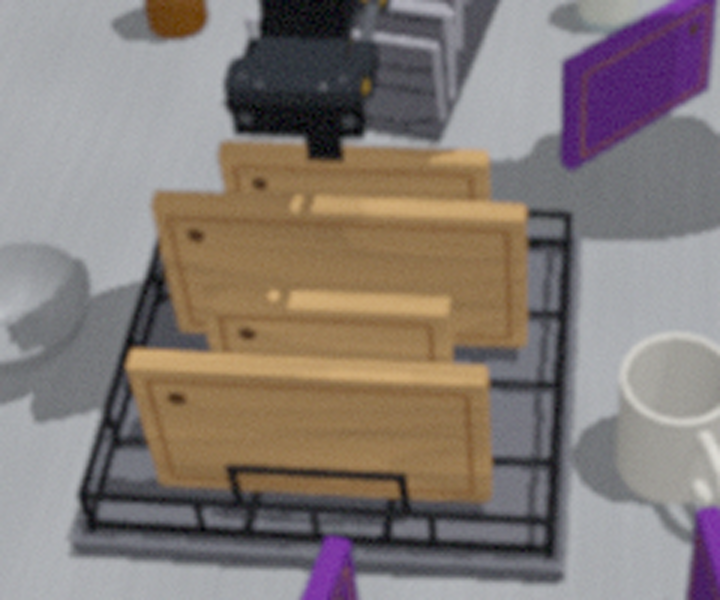

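The crop shows the gripper over board A (crop 340,270), the longest beech board. Board C is behind it, and D and B are in front. Descending.

carry_out([
  [0.04,0.04,0.4,0,0,0],
  [0,0,0.4,0,0,0],
  [0,0,0,0,0,0],
  [0,0,0,0,0,0],
])

```text
time: 4.4
ee_pos: [0.5658, 0.1876, 0.2045]
eef_rot: [1.0, 0.009, -0.0, 0.0]
ft_force: [0.1, 0.1, 0.2]
width: 0.0453
grip_force: 0.0
```

```bash
python3 d.py Ap
```

```text
t 4.40 pos [0.5658 0.1876 0.2045] yaw 0.99 tilt 0.01 F [0.1 0.1 0.2] w 0.0453 g 0.0
Ap target [0.5647 0.1902 0.135 ] turn z units -0.00 then shift units (tool at target yaw) [-0.03 -0.07  1.74]
```

carry_out([
  [-0.03,-0.07,0.44,0,0,0],
  [0,0,0.5,0,0,0],
  [0,0,0.5,0,0,0],
  [0,0,0.3,0,0,0],
  [0,0,0,0,0,0],
  [0,0,0,0,0,0],
])

```text
time: 5.15
ee_pos: [0.5648, 0.1908, 0.1355]
eef_rot: [1.0, 0.009, 0.0, -0.0]
ft_force: [1.2, 1.2, 0.2]
width: 0.0449
grip_force: 0.0
```

carry_out([
  [0,0,0,0,0,0],
  [0,0,0,0,0,0],
  [0,0,0,0,0,0],
  [0,0,0,0,0,0],
  [0,0,0,0,0,0],
], fingers=0, force=40)

```text
time: 5.78
ee_pos: [0.5646, 0.1906, 0.1351]
eef_rot: [1.0, 0.009, 0.0, 0.0]
ft_force: [-0.1, 0.4, 0.7]
width: 0.0159
grip_force: 39.8
```

```bash
python3 d.py Ap
```

```text
t 5.78 pos [0.5646 0.1906 0.1351] yaw 1.01 tilt 0.01 F [-0.1  0.4  0.7] w 0.0159 g 39.8
Ap target [0.5647 0.1902 0.135 ] turn z units 0.00 then shift units (tool at target yaw) [0.   0.01 0.  ]
```

carry_out([
  [0,0,-0.3,0,0,0],
  [0,0,-0.6,0,0,0],
  [0,0,-0.8,0,0,0],
  [0,0,-0.8,0,0,0],
  [0,0,-0.8,0,0,0],
  [0,0,-0.8,0,0,0.3],
  [0,0,0,0,0,0.5],
  [0,0,0,0,0,0.49],
  [0.12,0.35,0,0,0,0],
  [0.24,0.74,0,0,0,0],
  [0.24,0.74,0,0,0,0],
  [0.24,0.74,0,0,0,0],
  [0.24,0.74,0,0,0,0],
  [0.24,0.74,0,0,0,0],
  [0.24,0.74,0,0,0,0],
  [0.24,0.74,0,0,0,0],
  [0.2,0.6,0,0,0,0],
  [0.14,0.48,0,0,0,0],
  [0,0,0,0,0,0],
  [0,0,0,0,0,0],
])

```text
time: 8.28
ee_pos: [0.6061, -0.0832, 0.299]
eef_rot: [0.997, -0.08, -0.0, -0.0]
ft_force: [-0.6, 0.9, -4.8]
width: 0.016
grip_force: 39.8
```

```bash
python3 d.py As
```

```text
t 8.28 pos [ 0.6061 -0.0832  0.299 ] yaw -9.22 tilt 0.04 F [-0.6  0.9 -4.8] w 0.0160 g 39.8
As target [ 0.6065 -0.0843  0.121 ] turn z units 0.01 then shift units (tool at target yaw) [0.01 0.02 4.45]
```

carry_out([
  [0.01,0.02,0.5,0,0,0],
  [0,0,0.7,0,0,0],
  [0,0,0.5,0,0,0],
  [0,0,0.3,0,0,0],
  [0,0,0,0,0,0],
  [0,0,0,0,0,0],
])

```text
time: 9.02
ee_pos: [0.6069, -0.0847, 0.22]
eef_rot: [0.997, -0.081, 0.001, -0.0]
ft_force: [0.0, 0.0, -3.4]
width: 0.0156
grip_force: 39.8
```

```bash
python3 d.py As
python3 - <<'E'
from m import *
c=grab('side'); a=c['pixels'][130:250,190:350]
c=grab('top'); b=c['pixels'][120:240,360:520]
x=cv2.resize(np.hstack([a,b]),None,fx=2.5,fy=2.5,interpolation=cv2.INTER_CUBIC); cv2.imwrite('pics/p2.png',x[...,::-1])
E
```

```text
t 9.03 pos [ 0.6069 -0.0847  0.22  ] yaw -9.28 tilt 0.08 F [ 0.   0.  -3.4] w 0.0156 g 39.8
As target [ 0.6065 -0.0843  0.121 ] turn z units 0.00 then shift units (tool at target yaw) [-0.01 -0.01  2.47]
```

View pics/p2.png

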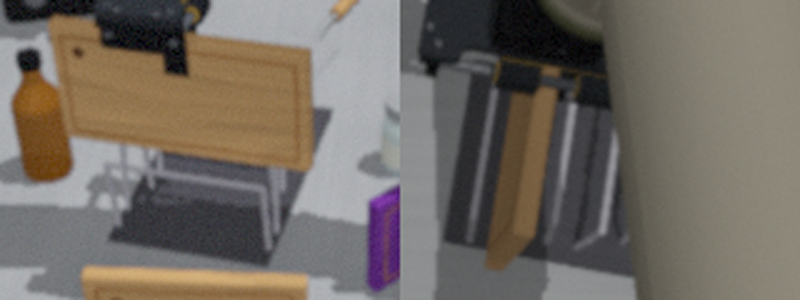

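The board hangs over the tallest pair of hoops, between the first two wires in the top view. Lowering.

carry_out([
  [0,0,0.4,0,0,0],
  [0,0,0.4,0,0,0],
  [0,0,0.4,0,0,0],
  [0,0,0.4,0,0,0],
  [0,0,0.3,0,0,0],
  [0,0,0.2,0,0,0],
  [0,0,0.1,0,0,0],
  [0,0,0,0,0,0],
  [0,0,0,0,0,0],
])

```text
time: 10.25
ee_pos: [0.6068, -0.085, 0.1315]
eef_rot: [0.997, -0.081, 0.0, 0.0]
ft_force: [-0.4, -0.1, -4.1]
width: 0.016
grip_force: 39.8
```

```bash
python3 d.py As
```

```text
t 10.25 pos [ 0.6068 -0.085   0.1315] yaw -9.30 tilt 0.05 F [-0.4 -0.1 -4.1] w 0.0160 g 39.8
As target [ 0.6065 -0.0843  0.121 ] turn z units -0.00 then shift units (tool at target yaw) [-0.01 -0.02  0.26]
```

No contact yet. Lowering the rest gently.

carry_out([
  [0,0,0.1,0,0,0],
  [0,0,0.07,0,0,0],
  [0,0,0.05,0,0,0],
  [0,0,0.03,0,0,0],
  [0,0,0,0,0,0],
  [0,0,0,0,0,0],
])

```text
time: 11.0
ee_pos: [0.6066, -0.0849, 0.1211]
eef_rot: [0.997, -0.081, 0.0, 0.0]
ft_force: [-1.1, 0.7, -1.3]
width: 0.0159
grip_force: 39.8
```

```bash
python3 d.py As
```

```text
t 11.00 pos [ 0.6066 -0.0849  0.1211] yaw -9.30 tilt 0.02 F [-1.1  0.7 -1.3] w 0.0159 g 39.8
As target [ 0.6065 -0.0843  0.121 ] turn z units 0.00 then shift units (tool at target yaw) [-0.   -0.02  0.  ]
```

carry_out([
  [0,0,0.02,0,0,0],
  [0,0,0,0,0,0],
  [0,0,0,0,0,0],
])

```text
time: 11.38
ee_pos: [0.6066, -0.0849, 0.1211]
eef_rot: [0.997, -0.081, 0.0, 0.0]
ft_force: [-4.1, -0.2, 4.7]
width: 0.0157
grip_force: 39.8
```

carry_out([
  [0,0,0,0,0,0],
  [0,0,0,0,0,0],
  [0,0,0,0,0,0],
  [0,0,-0.3,0,0,0],
  [0,0,-0.6,0,0,0],
  [0,0,-0.8,0,0,0],
  [0,0,-0.8,0,0,0],
  [0,0,-0.4,0,0,-0.3],
  [0,0,0,0,0,-0.5],
  [0,0,0,0,0,-0.49],
], fingers=40)

```text
time: 12.62
ee_pos: [0.6067, -0.085, 0.2374]
eef_rot: [1.0, 0.01, 0.001, 0.0]
ft_force: [-0.1, -0.4, -0.9]
width: 0.0401
grip_force: 0.0
```

```bash
python3 d.py Bp
```

```text
t 12.62 pos [ 0.6067 -0.085   0.2374] yaw 1.15 tilt 0.08 F [-0.1 -0.4 -0.9] w 0.0401 g 0.0
Bp target [0.562  0.3219 0.128 ] turn z units 0.02 then shift units (tool at target yaw) [ -0.94 -10.19   2.74]
```

carry_out([
  [-0.08,-0.88,0,0,0,0],
  [-0.08,-0.88,0,0,0,0],
  [-0.08,-0.88,0,0,0,0],
  [-0.08,-0.88,0,0,0,0],
  [-0.08,-0.88,0,0,0,0],
  [-0.08,-0.88,0,0,0,0],
  [-0.08,-0.88,0,0,0,0],
  [-0.08,-0.88,0,0,0,0],
  [-0.08,-0.88,0,0,0,0],
  [-0.08,-0.88,0,0,0,0],
  [-0.08,-0.7,0,0,0,0],
  [-0.06,-0.5,0,0,0,0],
  [0,-0.19,0.4,0,0,0],
  [0,0,0.4,0,0,0],
  [0,0,0.2,0,0,0],
  [0,0,0,0,0,0],
  [0,0,0,0,0,0],
])

```text
time: 14.75
ee_pos: [0.562, 0.3215, 0.1966]
eef_rot: [1.0, 0.009, 0.0, -0.0]
ft_force: [-0.9, -0.6, 0.1]
width: 0.0398
grip_force: 0.0
```

```bash
python3 d.py Bp
python3 - <<'E'
from m import *
c=grab('top'); P=cloud(c); m=beech(c)
n,l,st,ce=cv2.connectedComponentsWithStats(m.astype(np.uint8))
for i in range(1,n):
    if st[i,4]>150 and 180<ce[i][0]<460 and 100<ce[i][1]<270:
        p=P[l==i]; p=p[~np.isnan(p[:,2])]; zt=np.percentile(p[:,2],95)
        q=p[p[:,2]>zt-.012]; print('top',np.round(ce[i]),st[i,4],'zt',round(zt,4),rect(q))
x=cv2.resize(c['pixels'][90:290,180:520],None,fx=2.3,fy=2.3,interpolation=cv2.INTER_CUBIC); cv2.imwrite('pics/p3.png',x[...,::-1])
E
```

```text
t 14.75 pos [0.562  0.3215 0.1966] yaw 0.98 tilt 0.04 F [-0.9 -0.6  0.1] w 0.0398 g 0.0
Bp target [0.562  0.3219 0.128 ] turn z units -0.00 then shift units (tool at target yaw) [-0.   -0.01  1.71]
top [407. 171.] 1166 zt 0.1426 (array([606.7, -85.4]), array([249.1,  17.5]), -9.15)
top [301. 175.] 716 zt 0.1425 (array([575.8, 125.4]), array([168.5,  16.2]), 0.18)
```

View pics/p3.png

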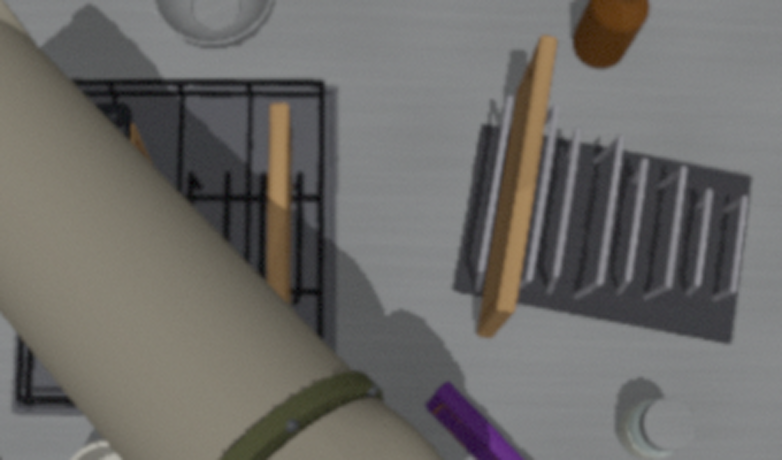

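Board A stands in the tallest slot (crop 518,190), with its centre within about 1 mm and its top at the right height. Picking B.

carry_out([
  [0,0,0.45,0,0,0],
  [0,0,0.5,0,0,0],
  [0,0,0.5,0,0,0],
  [0,0,0.26,0,0,0],
  [0,0,0,0,0,0],
  [0,0,0,0,0,0],
])

```text
time: 15.55
ee_pos: [0.562, 0.3222, 0.1284]
eef_rot: [1.0, 0.009, 0.0, -0.0]
ft_force: [0.6, -0.1, -0.0]
width: 0.0399
grip_force: 0.0
```

carry_out([
  [0,0,0,0,0,0],
  [0,0,0,0,0,0],
  [0,0,0,0,0,0],
  [0,0,0,0,0,0],
  [0,0,0,0,0,0],
], fingers=0)

```text
time: 16.18
ee_pos: [0.5618, 0.3219, 0.1279]
eef_rot: [1.0, 0.009, 0.0, 0.0]
ft_force: [-0.2, 0.0, 2.7]
width: 0.016
grip_force: 39.9
```

```bash
python3 d.py Bp Bs
```

```text
t 16.18 pos [0.5618 0.3219 0.1279] yaw 1.01 tilt 0.02 F [-0.2  0.   2.7] w 0.0160 g 39.9
Bp target [0.562  0.3219 0.128 ] turn z units 0.00 then shift units (tool at target yaw) [ 0.01 -0.   -0.  ]
t 16.18 pos [0.5618 0.3219 0.1279] yaw 1.01 tilt 0.02 F [-0.2  0.   2.7] w 0.0160 g 39.9
Bs target [ 0.5958 -0.1494  0.114 ] turn z units 1.29 then shift units (tool at target yaw) [ 2.75 11.49  0.35]
```

carry_out([
  [0,0,-0.3,0,0,0],
  [0,0,-0.6,0,0,0],
  [0,0,-0.8,0,0,0],
  [0,0,-0.9,0,0,0],
  [0,0,-0.9,0,0,0],
  [0,0,-0.8,0,0,0.3],
  [0,0,0,0,0,0.5],
  [0,0,0,0,0,0.49],
  [0.1,0.45,0,0,0,0],
  [0.22,0.9,0,0,0,0],
  [0.22,0.9,0,0,0,0],
  [0.22,0.9,0,0,0,0],
  [0.22,0.9,0,0,0,0],
  [0.22,0.9,0,0,0,0],
  [0.22,0.9,0,0,0,0],
  [0.22,0.9,0,0,0,0],
  [0.22,0.9,0,0,0,0],
  [0.22,0.9,0,0,0,0],
  [0.22,0.9,0,0,0,0],
  [0.22,0.9,0,0,0,0],
])

```text
time: 18.68
ee_pos: [0.5933, -0.1055, 0.3]
eef_rot: [0.997, -0.081, -0.0, 0.0]
ft_force: [0.3, 1.1, -3.7]
width: 0.0158
grip_force: 39.9
```

carry_out([
  [0.15,0.7,0,0,0,0],
  [0.08,0.44,0,0,0,0],
  [0,0,0,0,0,0],
  [0,0,0,0,0,0],
  [0,0,0,0,0,0],
])

```text
time: 19.3
ee_pos: [0.5961, -0.1479, 0.2999]
eef_rot: [0.997, -0.08, 0.0, -0.0]
ft_force: [0.1, 0.2, -3.1]
width: 0.0154
grip_force: 39.9
```

```bash
python3 d.py Bs
```

```text
t 19.30 pos [ 0.5961 -0.1479  0.2999] yaw -9.17 tilt 0.03 F [ 0.1  0.2 -3.1] w 0.0154 g 39.9
Bs target [ 0.5958 -0.1494  0.114 ] turn z units 0.02 then shift units (tool at target yaw) [0.   0.04 4.65]
```

carry_out([
  [0,0.03,0.5,0,0,0],
  [0,0,0.7,0,0,0],
  [0,0,0.6,0,0,0],
  [0,0,0.4,0,0,0],
  [0,0,0.2,0,0,0],
  [0,0,0,0,0,0],
  [0,0,0,0,0,0],
])

```text
time: 20.18
ee_pos: [0.5962, -0.1506, 0.2048]
eef_rot: [0.997, -0.081, 0.001, 0.0]
ft_force: [-0.2, -0.4, -2.8]
width: 0.0154
grip_force: 39.9
```

```bash
python3 d.py Bs
```

```text
t 20.18 pos [ 0.5962 -0.1506  0.2048] yaw -9.30 tilt 0.09 F [-0.2 -0.4 -2.8] w 0.0154 g 39.9
Bs target [ 0.5958 -0.1494  0.114 ] turn z units 0.00 then shift units (tool at target yaw) [-0.01 -0.03  2.27]
```

carry_out([
  [0,-0.02,0.4,0,0,0],
  [0,0,0.4,0,0,0],
  [0,0,0.4,0,0,0],
  [0,0,0.4,0,0,0],
  [0,0,0.2,0,0,0],
  [0,0,0.1,0,0,0],
  [0,0,0.1,0,0,0],
  [0,0,0,0,0,0],
  [0,0,0,0,0,0],
])

```text
time: 21.3
ee_pos: [0.5961, -0.1499, 0.1241]
eef_rot: [0.997, -0.081, 0.0, 0.0]
ft_force: [-0.5, 0.2, -3.2]
width: 0.0158
grip_force: 39.9
```

```bash
python3 d.py Bs
```

```text
t 21.30 pos [ 0.5961 -0.1499  0.1241] yaw -9.30 tilt 0.04 F [-0.5  0.2 -3.2] w 0.0158 g 39.9
Bs target [ 0.5958 -0.1494  0.114 ] turn z units -0.00 then shift units (tool at target yaw) [-0.01 -0.01  0.25]
```

carry_out([
  [0,0,0.1,0,0,0],
  [0,0,0.07,0,0,0],
  [0,0,0.05,0,0,0],
  [0,0,0.03,0,0,0],
  [0,0,0.01,0,0,0],
  [0,0,0,0,0,0],
  [0,0,0,0,0,0],
])

```text
time: 22.18
ee_pos: [0.5959, -0.1498, 0.1139]
eef_rot: [0.997, -0.081, 0.0, 0.0]
ft_force: [-4.4, 0.5, 5.7]
width: 0.0158
grip_force: 39.9
```

carry_out([
  [0,0,0,0,0,0],
  [0,0,0,0,0,0],
  [0,0,0,0,0,0],
  [0,0,-0.3,0,0,0],
  [0,0,-0.6,0,0,0],
  [0,0,-0.8,0,0,0],
  [0,0,-0.8,0,0,0],
  [0,0,-0.4,0,0,-0.3],
  [0,0,0,0,0,-0.5],
  [0,0,0,0,0,-0.49],
  [-0.08,-0.85,0,0,0,0],
  [-0.08,-0.85,0,0,0,0],
  [-0.08,-0.85,0,0,0,0],
  [-0.08,-0.85,0,0,0,0],
  [-0.08,-0.85,0,0,0,0],
  [-0.08,-0.85,0,0,0,0],
  [-0.08,-0.85,0,0,0,0],
  [-0.07,-0.64,0,0,0,0],
  [0,-0.3,0,0,0,0],
  [0,0,0,0,0,0],
], fingers=40)

```text
time: 24.68
ee_pos: [0.5659, 0.1255, 0.2297]
eef_rot: [1.0, 0.009, 0.0, 0.0]
ft_force: [-0.0, -0.5, -0.6]
width: 0.0403
grip_force: 0.0
```

carry_out([
  [0,0,0.4,0,0,0],
  [0,0,0.4,0,0,0],
  [0,0,0,0,0,0],
  [0,0,0,0,0,0],
])

```text
time: 25.18
ee_pos: [0.5658, 0.125, 0.1973]
eef_rot: [1.0, 0.009, -0.0, 0.0]
ft_force: [-0.7, -0.5, 0.1]
width: 0.04
grip_force: 0.0
```

```bash
cat > tops.py <<'E'
from m import *
c=grab('top'); P=cloud(c); m=beech(c)
n,l,st,ce=cv2.connectedComponentsWithStats(m.astype(np.uint8))
for i in range(1,n):
    if st[i,4]>150 and 180<ce[i][0]<520 and 100<ce[i][1]<270:
        p=P[l==i]; p=p[~np.isnan(p[:,2])]; zt=np.percentile(p[:,2],95)
        q=p[p[:,2]>zt-.012]; print('top',np.round(ce[i]),st[i,4],'zt',round(zt,4),rect(q))
E
python3 d.py Cp; python3 tops.py
```

```text
t 25.18 pos [0.5658 0.125  0.1973] yaw 1.00 tilt 0.01 F [-0.7 -0.5  0.1] w 0.0400 g 0.0
Cp target [0.566  0.1253 0.121 ] turn z units -0.00 then shift units (tool at target yaw) [ 0.   -0.01  1.91]
top [409. 160.] 961 zt 0.143 (array([559.2, -68.3]), array([346.8,  51.1]), -18.82)
top [439. 178.] 1005 zt 0.1358 (array([ 597.5, -150.3]), array([219.1,  17.2]), -8.77)
top [233. 188.] 878 zt 0.1354 (array([564.7, 256.6]), array([160. ,  16.9]), 1.26)
top [300. 227.] 163 zt 0.5925 (array([395.8, 101.8]), array([22.1,  0.6]), 23.6)
```

carry_out([
  [0,-0.01,0.5,0,0,0],
  [0,0,0.6,0,0,0],
  [0,0,0.5,0,0,0],
  [0,0,0.31,0,0,0],
  [0,0,0,0,0,0],
  [0,0,0,0,0,0],
])

```text
time: 25.98
ee_pos: [0.5662, 0.1259, 0.1217]
eef_rot: [1.0, 0.009, 0.001, -0.0]
ft_force: [-0.4, -0.2, 0.4]
width: 0.0404
grip_force: 0.0
```

carry_out([
  [0,0,0,0,0,0],
  [0,0,0,0,0,0],
  [0,0,0,0,0,0],
  [0,0,0,0,0,0],
  [0,0,0,0,0,0],
], fingers=0)

```text
time: 26.6
ee_pos: [0.5658, 0.1257, 0.1211]
eef_rot: [1.0, 0.009, 0.0, 0.0]
ft_force: [-0.1, -0.5, 1.6]
width: 0.0158
grip_force: 40.0
```

```bash
python3 d.py Cp Cs
```

```text
t 26.60 pos [0.5658 0.1257 0.1211] yaw 1.02 tilt 0.01 F [-0.1 -0.5  1.6] w 0.0158 g 40.0
Cp target [0.566  0.1253 0.121 ] turn z units 0.00 then shift units (tool at target yaw) [0.   0.01 0.  ]
t 26.60 pos [0.5658 0.1257 0.1211] yaw 1.02 tilt 0.01 F [-0.1 -0.5  1.6] w 0.0158 g 40.0
Cs target [ 0.5852 -0.2146  0.107 ] turn z units 1.29 then shift units (tool at target yaw) [1.85 8.32 0.35]
```

carry_out([
  [0,0,-0.3,0,0,0],
  [0,0,-0.6,0,0,0],
  [0,0,-0.8,0,0,0],
  [0,0,-0.9,0,0,0],
  [0,0,-0.9,0,0,0],
  [0,0,-0.8,0,0,0.3],
  [0,0,0,0,0,0.5],
  [0,0,0,0,0,0.49],
  [0.1,0.4,0,0,0,0],
  [0.19,0.8,0,0,0,0],
  [0.19,0.8,0,0,0,0],
  [0.19,0.8,0,0,0,0],
  [0.19,0.8,0,0,0,0],
  [0.19,0.8,0,0,0,0],
  [0.19,0.8,0,0,0,0],
  [0.19,0.8,0,0,0,0],
  [0.19,0.8,0,0,0,0],
  [0.19,0.8,0,0,0,0],
  [0.04,0.5,0,0,0,0],
  [0,0.23,0,0,0,0],
])

```text
time: 29.1
ee_pos: [0.5843, -0.2166, 0.2928]
eef_rot: [0.997, -0.082, -0.0, 0.0]
ft_force: [-0.1, 0.7, -2.8]
width: 0.0159
grip_force: 40.0
```

carry_out([
  [0,0,0,0,0,0],
  [0,0,0.4,0,0,0],
  [0,0,0.7,0,0,0],
  [0,0,0.6,0,0,0],
  [0,0,0.3,0,0,0],
  [0,0,0,0,0,0],
  [0,0,0,0,0,0],
])

```text
time: 29.98
ee_pos: [0.5854, -0.215, 0.214]
eef_rot: [0.997, -0.081, 0.001, 0.0]
ft_force: [-0.3, 0.5, -1.9]
width: 0.0155
grip_force: 40.0
```

```bash
python3 d.py Cs
```

```text
t 29.98 pos [ 0.5854 -0.215   0.214 ] yaw -9.28 tilt 0.09 F [-0.3  0.5 -1.9] w 0.0155 g 40.0
Cs target [ 0.5852 -0.2146  0.107 ] turn z units 0.00 then shift units (tool at target yaw) [-0.01 -0.01  2.67]
```

carry_out([
  [0,0,0.4,0,0,0],
  [0,0,0.5,0,0,0],
  [0,0,0.5,0,0,0],
  [0,0,0.4,0,0,0],
  [0,0,0.3,0,0,0],
  [0,0,0.2,0,0,0],
  [0,0,0.1,0,0,0],
  [0,0,0,0,0,0],
  [0,0,0,0,0,0],
])

```text
time: 31.1
ee_pos: [0.5853, -0.2152, 0.1175]
eef_rot: [0.997, -0.081, 0.0, 0.0]
ft_force: [0.7, -0.2, -2.3]
width: 0.0161
grip_force: 40.0
```

```bash
python3 d.py Cs
```

```text
t 31.10 pos [ 0.5853 -0.2152  0.1175] yaw -9.30 tilt 0.06 F [ 0.7 -0.2 -2.3] w 0.0161 g 40.0
Cs target [ 0.5852 -0.2146  0.107 ] turn z units -0.00 then shift units (tool at target yaw) [-0.   -0.02  0.26]
```

carry_out([
  [0,0,0.1,0,0,0],
  [0,0,0.08,0,0,0],
  [0,0,0.05,0,0,0],
  [0,0,0.03,0,0,0],
  [0,0,0.01,0,0,0],
  [0,0,0,0,0,0],
  [0,0,0,0,0,0],
])

```text
time: 31.98
ee_pos: [0.5849, -0.2151, 0.1071]
eef_rot: [0.997, -0.081, 0.0, 0.0]
ft_force: [-4.6, 1.6, 5.6]
width: 0.0159
grip_force: 40.0
```

carry_out([
  [0,0,0,0,0,0],
  [0,0,0,0,0,0],
  [0,0,0,0,0,0],
  [0,0,-0.3,0,0,0],
  [0,0,-0.6,0,0,0],
  [0,0,-0.8,0,0,0],
  [0,0,-0.8,0,0,0],
  [0,0,-0.6,0,0,-0.3],
  [0,0,0,0,0,-0.5],
  [0,0,0,0,0,-0.49],
  [-0.03,-0.95,0,0,0,0],
  [-0.03,-0.95,0,0,0,0],
  [-0.03,-0.95,0,0,0,0],
  [-0.03,-0.95,0,0,0,0],
  [-0.03,-0.95,0,0,0,0],
  [-0.03,-0.95,0,0,0,0],
  [-0.03,-0.95,0,0,0,0],
  [-0.03,-0.95,0,0,0,0],
  [-0.03,-0.95,0,0,0,0],
  [-0.03,-0.95,0,0,0,0],
], fingers=40)

```text
time: 34.48
ee_pos: [0.5662, 0.1658, 0.2312]
eef_rot: [1.0, 0.009, 0.001, 0.0]
ft_force: [-0.4, 0.0, 0.6]
width: 0.0403
grip_force: 0.0
```

carry_out([
  [0,-0.75,0,0,0,0],
  [0,-0.75,0,0,0,0],
  [0,-0.5,0,0,0,0],
  [0,-0.3,0,0,0,0],
  [0,0,0.4,0,0,0],
  [0,0,0.6,0,0,0],
  [0,0,0.2,0,0,0],
  [0,0,0,0,0,0],
  [0,0,0,0,0,0],
])

```text
time: 35.6
ee_pos: [0.565, 0.2565, 0.1829]
eef_rot: [1.0, 0.009, 0.001, -0.0]
ft_force: [-1.1, -0.3, 0.6]
width: 0.0398
grip_force: 0.0
```

```bash
python3 d.py Dp; python3 tops.py
```

```text
t 35.60 pos [0.565  0.2565 0.1829] yaw 1.00 tilt 0.06 F [-1.1 -0.3  0.6] w 0.0398 g 0.0
Dp target [0.5642 0.2565 0.114 ] turn z units -0.00 then shift units (tool at target yaw) [-0.02 -0.    1.72]
top [407. 172.] 1156 zt 0.1429 (array([606.5, -85.5]), array([248.6,  17.3]), -9.22)
top [439. 178.] 988 zt 0.1357 (array([ 597.4, -150.1]), array([220. ,  17.3]), -8.77)
top [471. 185.] 891 zt 0.1288 (array([ 584.4, -215.9]), array([187.6,  17.8]), -9.17)
```

A, B and C all stand in place. Picking D.

carry_out([
  [-0.02,0,0.5,0,0,0],
  [0,0,0.5,0,0,0],
  [0,0,0.4,0,0,0],
  [0,0,0.32,0,0,0],
  [0,0,0,0,0,0],
  [0,0,0,0,0,0],
])

```text
time: 36.4
ee_pos: [0.564, 0.2568, 0.1138]
eef_rot: [1.0, 0.009, 0.0, -0.0]
ft_force: [-0.2, 0.4, -0.4]
width: 0.0401
grip_force: 0.0
```

carry_out([
  [0,0,0,0,0,0],
  [0,0,0,0,0,0],
  [0,0,0,0,0,0],
  [0,0,0,0,0,0],
  [0,0,0,0,0,0],
], fingers=0)

```text
time: 37.02
ee_pos: [0.5638, 0.2566, 0.1135]
eef_rot: [1.0, 0.009, 0.0, 0.0]
ft_force: [0.3, -0.1, 2.5]
width: 0.0155
grip_force: 39.9
```

```bash
python3 d.py Dp Ds
```

```text
t 37.02 pos [0.5638 0.2566 0.1135] yaw 1.02 tilt 0.02 F [ 0.3 -0.1  2.5] w 0.0155 g 39.9
Dp target [0.5642 0.2565 0.114 ] turn z units 0.00 then shift units (tool at target yaw) [ 0.01  0.   -0.01]
t 37.02 pos [0.5638 0.2566 0.1135] yaw 1.02 tilt 0.02 F [ 0.3 -0.1  2.5] w 0.0155 g 39.9
Ds target [ 0.5745 -0.2797  0.1   ] turn z units 1.29 then shift units (tool at target yaw) [ 2.43 13.19  0.34]
```

carry_out([
  [0,0,-0.3,0,0,0],
  [0,0,-0.6,0,0,0],
  [0,0,-0.8,0,0,0],
  [0,0,-0.9,0,0,0],
  [0,0,-0.9,0,0,0],
  [0,0,-0.8,0,0,0.3],
  [0,0,0,0,0,0.5],
  [0,0,0,0,0,0.49],
  [0.08,0.4,0,0,0,0],
  [0.18,0.95,0,0,0,0],
  [0.18,0.95,0,0,0,0],
  [0.18,0.95,0,0,0,0],
  [0.18,0.95,0,0,0,0],
  [0.18,0.95,0,0,0,0],
  [0.18,0.95,0,0,0,0],
  [0.18,0.95,0,0,0,0],
  [0.18,0.95,0,0,0,0],
  [0.18,0.95,0,0,0,0],
  [0.18,0.95,0,0,0,0],
  [0.18,0.95,0,0,0,0],
])

```text
time: 39.52
ee_pos: [0.574, -0.1874, 0.2856]
eef_rot: [0.997, -0.081, -0.0, 0.0]
ft_force: [0.1, 0.5, -2.7]
width: 0.016
grip_force: 39.9
```

carry_out([
  [0.18,0.9,0,0,0,0],
  [0.12,0.8,0,0,0,0],
  [0.07,0.45,0,0,0,0],
  [0,0.2,0,0,0,0],
  [0,0,0,0,0,0],
  [0,0,0.4,0,0,0],
  [0,0,0.7,0,0,0],
  [0,0,0.6,0,0,0],
  [0,0,0.3,0,0,0],
  [0,0,0,0,0,0],
  [0,0,0,0,0,0],
])

```text
time: 40.9
ee_pos: [0.5749, -0.2801, 0.2064]
eef_rot: [0.997, -0.081, 0.001, 0.0]
ft_force: [-0.0, -0.0, -2.7]
width: 0.0157
grip_force: 39.9
```

```bash
python3 d.py Ds
```

```text
t 40.90 pos [ 0.5749 -0.2801  0.2064] yaw -9.28 tilt 0.09 F [-0.  -0.  -2.7] w 0.0157 g 39.9
Ds target [ 0.5745 -0.2797  0.1   ] turn z units 0.00 then shift units (tool at target yaw) [-0.01 -0.01  2.66]
```

carry_out([
  [0,0,0.4,0,0,0],
  [0,0,0.5,0,0,0],
  [0,0,0.5,0,0,0],
  [0,0,0.4,0,0,0],
  [0,0,0.3,0,0,0],
  [0,0,0.2,0,0,0],
  [0,0,0.1,0,0,0],
  [0,0,0,0,0,0],
  [0,0,0,0,0,0],
])

```text
time: 42.02
ee_pos: [0.5746, -0.2803, 0.1099]
eef_rot: [0.997, -0.081, 0.0, 0.0]
ft_force: [-0.5, 0.5, -2.1]
width: 0.0158
grip_force: 39.9
```

```bash
python3 d.py Ds
```

```text
t 42.02 pos [ 0.5746 -0.2803  0.1099] yaw -9.30 tilt 0.06 F [-0.5  0.5 -2.1] w 0.0158 g 39.9
Ds target [ 0.5745 -0.2797  0.1   ] turn z units -0.00 then shift units (tool at target yaw) [-0.01 -0.01  0.25]
```

carry_out([
  [0,0,0.1,0,0,0],
  [0,0,0.07,0,0,0],
  [0,0,0.05,0,0,0],
  [0,0,0.03,0,0,0],
  [0,0,0.01,0,0,0],
  [0,0,0,0,0,0],
  [0,0,0,0,0,0],
])

```text
time: 42.9
ee_pos: [0.5744, -0.2803, 0.0996]
eef_rot: [0.997, -0.081, 0.0, 0.0]
ft_force: [-4.3, 1.9, 5.5]
width: 0.0153
grip_force: 39.9
```

Contact made. Releasing, rising and moving aside for a last look.

carry_out([
  [0,0,0,0,0,0],
  [0,0,0,0,0,0],
  [0,0,0,0,0,0],
  [0,0,-0.3,0,0,0],
  [0,0,-0.6,0,0,0],
  [0,0,-0.8,0,0,0],
  [0,0,-0.8,0,0,0],
  [0,0,-0.8,0,0,0],
  [0,0,-0.6,0,0,0],
  [0,-0.5,0,0,0,0],
  [0,-0.9,0,0,0,0],
  [0,-0.9,0,0,0,0],
  [0,-0.9,0,0,0,0],
  [0,-0.9,0,0,0,0],
  [0,-0.9,0,0,0,0],
  [0,-0.9,0,0,0,0],
  [0,-0.9,0,0,0,0],
  [0,-0.9,0,0,0,0],
  [0,-0.9,0,0,0,0],
  [0,-0.5,0,0,0,0],
], fingers=40)

```text
time: 45.4
ee_pos: [0.6324, 0.0824, 0.2544]
eef_rot: [0.997, -0.079, -0.001, -0.0]
ft_force: [-1.0, -0.2, -0.3]
width: 0.0401
grip_force: 0.0
```

carry_out([
  [0,-0.9,0,0,0,0],
  [0,-0.9,0,0,0,0],
  [0,-0.5,0,0,0,0],
  [0,0,0,0,0,0],
  [0,0,0,0,0,0],
  [0,0,0,0,0,0],
])

```text
time: 46.15
ee_pos: [0.6483, 0.1679, 0.2551]
eef_rot: [0.997, -0.082, 0.0, 0.0]
ft_force: [-0.8, -0.4, 0.2]
width: 0.04
grip_force: 0.0
```

```bash
python3 tops.py; python3 d.py As Bs Cs Ds | grep target
python3 - <<'E'
from m import *
t=load('top')['pixels'][90:330,180:520]; s=grab('side')['pixels'][120:360,150:490]
x=cv2.resize(np.hstack([t,s]),None,fx=1.17,fy=1.17,interpolation=cv2.INTER_CUBIC); cv2.imwrite('pics/fin.png',x[...,::-1])
E
```

```text
top [411. 151.] 783 zt 0.1431 (array([564.2, -65.4]), array([337.4,  48. ]), -19.71)
top [440. 176.] 991 zt 0.1359 (array([ 528.2, -118.2]), array([365.2,  75.5]), -25.46)
top [471. 186.] 913 zt 0.1288 (array([ 584.9, -216.1]), array([188.7,  17.8]), -9.12)
top [500. 192.] 909 zt 0.1216 (array([ 574.5, -280.4]), array([158.6,  16.8]), -9.36)
As target [ 0.6065 -0.0843  0.121 ] turn z units -0.01 then shift units (tool at target yaw) [-0.01  6.4   3.35]
Bs target [ 0.5958 -0.1494  0.114 ] turn z units -0.01 then shift units (tool at target yaw) [-0.01  8.05  3.53]
Cs target [ 0.5852 -0.2146  0.107 ] turn z units -0.01 then shift units (tool at target yaw) [-0.01  9.7   3.7 ]
Ds target [ 0.5745 -0.2797  0.1   ] turn z units -0.01 then shift units (tool at target yaw) [-1.000e-02  1.135e+01  3.880e+00]
```

View pics/fin.png

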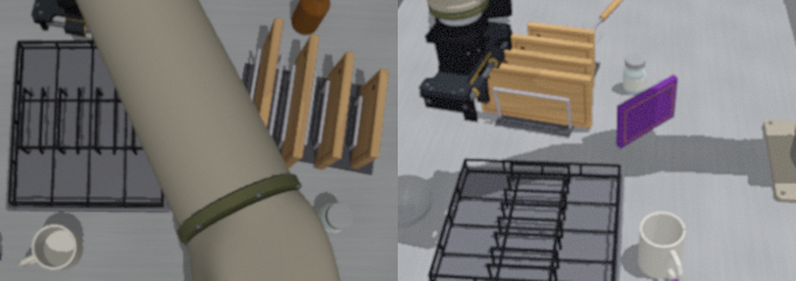

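All four boards stand in order in the stand (left half, around 310,100). The drainer is empty, and the mug (55,247) and jar (335,217) are where they were. Every board top matches its seated height, allowing for the camera's +2 mm bias.

```bash
python3 -c "
from h import *
print(r.close_job())"
```

```text
the job is handed in; nothing more can be done
None
```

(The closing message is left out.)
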